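# Fit a sharpening stone into its sprung bench holder

## Task

The chef's knife is due for sharpening: fit the sharpening stone into its bamboo holder so that it lies flat and square on the pocket floor, fully home against the fixed stop with both ends of its carrier plate held under the steel lips, and let go of it. It goes in tilted, one end under the lip of the sprung jaw, which must be pushed back before the other end can come down past the fixed lip and slide home under it. Leave everything else on the counter where it stands.

Things in the scene. Friction and masses are not known exactly. Their poses are not given: they have to be found in the camera images.
- stone: Loose sharpening stone, 0.5 to 0.75 kg, lying plate down: stone block 150 x 50 x 28 mm high bonded centrally on an aluminium carrier plate 184 x 50 x 8 mm, which sticks out 17 mm at each end as a tongue 8 mm thick; 36 mm high in all. Origin: centre of the plate's underside; x along the length, y across, z up. Both ends are alike; either may go under the jaw.
- holder: Fixed bamboo stone holder. Origin on the counter under the pocket's centre; x along the pocket towards the sprung jaw, y across, z up. Plank x -122 to 154 mm, 90 mm wide. Pocket floor 16 mm above the counter, 53 mm wide between side rails (16 mm wide, 6 mm above the floor, top 2.5 mm bevelled). Fixed steel stop at the -x end, face at x = -92 mm; sprung jaw at the +x end.
- seat (a point): Centre of the pocket floor, 16 mm above the counter; axes as the holder's. With the stone home, its origin lies on this point and its x axis along this x axis.
- fixed_lip_edge (a point): Middle of the lower edge of the fixed steel lip, 10 mm above the pocket floor, at x = -84 mm in the holder: the lip overhangs the stop face (x = -92 mm) by 8 mm, is 4 mm thick (top 14 mm above the floor) and 52 mm wide.
- jaw_lip_edge (a point): Middle of the lower edge of the sprung jaw's lip; moves with the jaw. 10 mm above the pocket floor, at x = 78 mm in the holder at rest. The jaw's upright face lies 8 mm farther to +x (86 mm at rest); lip 4 mm thick, 52 mm wide. A thumb tab (36 mm wide, top 30 mm above the floor) stands on the jaw 24 to 28 mm to +x of this edge.
- jaw (a joint): How far the sprung steel jaw has been pushed back along the holder's +x, m: 0 at rest, end stop at 0.024. The spring needs 5 N to start and 0.5 N more per mm. It reads 0.006 with the stone home (8 N); the plate's other end clears the fixed lip from 0.014, safely at 0.018 to 0.020 (14 to 15 N). The stone can creep some mm in the fingers under this push.
- tumbler_a: Bystander: frosted glass tumbler, 72 mm across the rim, 95 mm high, origin at its foot, between the work places.
- tumbler_b: Bystander: a second frosted glass tumbler, the same size, farther back.
- dressing_stone: Bystander: small pale dressing stone, 72 x 32 x 26 mm, origin at its underside; not to be put in the holder.
- salt_cellar: Bystander: black ceramic salt cellar with a knobbed lid, 88 mm across, 75 mm high, origin at its foot.
- canister: Bystander: empty stainless canister, 108 mm across, 148 mm high, origin at its foot.
- egg_poacher: Bystander: two-cup hard silicone egg poacher, 78 x 204 x 43 mm, origin at its underside.
Mind the look-alikes: they are no part of the job. What is shaped like the stone but red or yellow is not meant.

How it is judged:
By the outcome, as a careful person would: the job done as asked, in the order asked, and still so for the second after the job is handed in, with the robot touching nothing.
It also fails if it takes over 45 s, if anything falls off the work surface, if the arm or the gripper's body presses on something with over 40 N, if the wrist force passes 120 N, or if a joint passes its speed limit or range.

## Robot

A 7-joint arm with a two-finger parallel gripper is mounted at the origin on the work surface. World frame = base frame: x ahead of the robot, y to its left, z up, the work surface at z = 0. Lengths are in m, angles in rad, forces in N, time in s.
With the tool pointing down it reaches from about 0.4 to 0.875 m from the base axis. Payload 19.3 kg.
Tool frame: the origin (TCP) lies at the very end of the fingers, on their centre line; the grasp point (between the pads) lies r.hold_point_z behind it (r.hold_point_z is the distance from the TCP to the grasp point, in m); y points along the fingers, z is the direction in which the jaws open and shut, and the axes are right-handed (so a half turn about y gives the same grasp; the last joint's range is limited). The gripper opens to 85 mm and grips with 20 to 120 N. Pads are 22 mm wide; open, the fingers measure 114 mm over their backs; the gripper's body (76 mm by 85 mm) begins 54 mm behind the grasp point. The pads swing forward as they close: fully open they stand 13 mm farther back than shut.
Start: joints at [-1.228, 0.521, -0.036, 1.599, 0.021, 1.021, -0.113], TCP at [0.251, 0.572, 0.231] pointing down, gripper open.
Joint ranges: [-2.91, 2.91], [-0.3, 2.13], [-1.5, 1.42], [0.17, 2.43], [-1.26, 4.41], [0.16, 1.93], [-2.52, 2.52]. Speed limits (rad/s): [1.89, 1.89, 2.39, 2.39, 3.01, 3.01, 3.01].

## Interface

Orientations are given as a unit quaternion [w, x, y, z].
In Python, from cell import r gives the robot as it stands. Calls block until the motion is done:
- r.goto(position, orientation): joint-space move of the TCP to a pose.
- r.move_l(position, rotation=None, speed=0.15, stop_force=None): straight line of the TCP; rotation=None keeps the orientation; speed is the mean speed in m/s. With stop_force (N) it stops when the force on the tool has changed by that much, and returns True; else False.
- r.goto_joints(angles): joint-space move.
- r.grip(opening, force=None): finger opening in m; force is the grip in N (None keeps the last); returns when the fingers have stopped.
- r.pause(seconds).
- r.solve_ik(position, orientation): joint angles nearest the present ones, or None.
- r.sense(): the state.
- r.snapshot(name): name is "scene" or "top" or "wrist"; returns (picture, depth): 384x512x3 uint8, blue, green, red; 384x512 float32, m along the optical axis (not along the pixel's ray), 0 where there is no reading.
- r.camera_model(name): a dict with "fx", "fy", "cx", "cy" (pixels), "view" (4x4, takes a point from world to camera coordinates). Camera axes: x right, y up, looking along -z (the intrinsics and any distortion apply to the point x, -y, -z); pixel columns grow to the right and rows downward; lengths in m; the calibration is good to about 2 mm. A picture is of the moment at which its call begins: read the wrist's pose just before it. camera_model takes no time and is no camera call; for the wrist camera it gives the pose at the moment of the call.
A pose or a line that the arm cannot do raises r.MotionError and nothing moves.
- r.job_done(): hands the job in, once; it reports no verdict.
The state is a dict: "time": time; "joints": joint angles; "joint_velocities": joint speeds; "tau": joint torques, N m; "tool_pos": TCP position; "tool_rot": TCP orientation; "contact_force": force on the tool from outside, world axes, zero at the start; "ft_torque": the same for the moment, N m; "opening": finger opening in m.
Only numpy, scipy, OpenCV 4.12 (cv2) and the standard library are available. Lean on these libraries where they do the work, as an engineer would, in place of code of your own. Each camera call takes 0.05 s, during which the arm holds its last target. There are 200 camera calls.

## Working session

There is one attempt and no reset: what is moved stays moved. The work goes in short steps, each a Python script; the robot and the scene stay as the last script left them, time stands still between calls to the robot, and variables do not carry over. Pictures are saved under pics/ and viewed, about 8 in all and at most 12, crops included, and the job is handed in when it is done.

```bash
ls; mkdir -p pics
python3 - <<'E'
from cell import r
import cv2,numpy as np
s=r.sense();print(s['time'],s['tool_rot'],s['opening'],r.hold_point_z)
for n in("scene","top"):
    p,d=r.snapshot(n);cv2.imwrite(f"pics/{n}0.png",p);np.savez(f"pics/{n}0.npz",p=p,d=d)
    m=r.camera_model(n);print(n,{k:np.round(v,4).tolist() for k,v in m.items()})
E
```

```text
pics
0.0 [-0.69168723  0.6925073  -0.1449691   0.14486674] 0.08537237072155283 0.0187
scene {'fx': 379.6272, 'fy': 379.6272, 'cx': 252.5426, 'cy': 195.7049, 'view': [[0.8464, 0.5325, 0.0073, -0.4413], [-0.3663, 0.5721, 0.7339, 0.1294], [0.3867, -0.6238, 0.6793, -1.5914], [0.0, 0.0, 0.0, 1.0]]}
top {'fx': 376.0262, 'fy': 376.0262, 'cx': 256.2149, 'cy': 192.8817, 'view': [[0.0142, -0.9998, 0.0111, 0.0256], [0.9805, 0.0161, 0.1959, -0.4966], [-0.196, 0.0081, 0.9806, -1.1098], [0.0, 0.0, 0.0, 1.0]]}
```

```bash
python3 -c "
import cv2,numpy as np
a=cv2.imread('pics/top0.png');b=cv2.imread('pics/scene0.png')
cv2.imwrite('pics/both.png',cv2.resize(np.vstack([a,b]),None,fx=.78,fy=.78))"
```

```text
(no output)
```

View pics/top0.png

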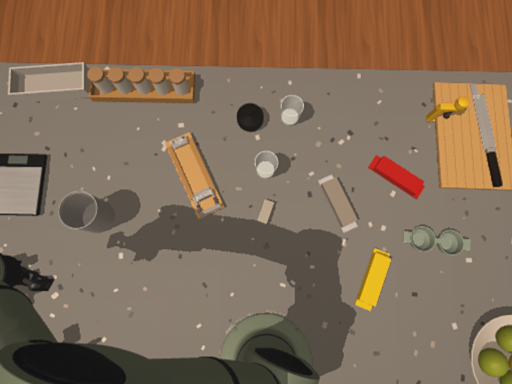

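The top view shows the holder at about (195,175), with what looks like the jaw end at the lower right (205,198). The grey stone with aluminium ends is at (338,203), tumbler_a at (265,163) and the dressing stone at (266,211). The red and yellow look-alikes are to the right of the stone.

```bash
cat > h.py <<'E'
import numpy as np,cv2
from scipy.spatial.transform import Rotation as R
def ray(m,uv,z):
    "pixels -> world points on plane z"
    V=np.array(m['view']);uv=np.atleast_2d(uv).astype(float)
    d=np.c_[(uv[:,0]-m['cx'])/m['fx'],-(uv[:,1]-m['cy'])/m['fy'],-np.ones(len(uv))]@V[:3,:3]
    c=-V[:3,:3].T@V[:3,3]
    return c+d*((z-c[2])/d[:,2])[:,None]
def cloud(m,d):
    V=np.array(m['view']);v,u=np.mgrid[:d.shape[0],:d.shape[1]]
    P=np.stack([(u-m['cx'])/m['fx']*d,-(v-m['cy'])/m['fy']*d,-d],-1)-V[:3,3]
    return P@V[:3,:3]
def quat(ax_y_dir,pitch=0.):
    """tool down, jaws (tool z) along horizontal angle; see rot()"""
def rot(M): # 3x3 -> wxyz
    q=R.from_matrix(M).as_quat();return q[[3,0,1,2]]
def mat(q): return R.from_quat(np.r_[q[1:],q[0]]).as_matrix()
E
python3 - <<'E'
from h import *
from cell import r
s=r.sense();print(mat(s['tool_rot']).round(3))
m=r.camera_model('top');f=np.load('pics/top0.npz');P=cloud(m,f['d'])
for n,(u0,u1,v0,v1) in dict(holder=(160,228,128,220),stone=(315,360,170,235),dress=(255,278,197,225),tuma=(250,282,145,182)).items():
    Q=P[v0:v1,u0:u1].reshape(-1,3);
    Q=Q[(Q[:,2]>.012)&(Q[:,2]<.2)]
    b=cv2.minAreaRect((Q[:,:2]*1000).astype(np.float32));print(n,len(Q),np.round(b[0],1),np.round(b[1],1),b[2],Q[:,2].max())
for n,a in(('wrist',0),):
    m=r.camera_model(n);print(np.round(m['view'],3).tolist(),m['fx'],m['cx'],m['cy'])
b=cv2.imread('pics/scene0.png');cv2.imwrite('pics/s2.png',cv2.resize(b,(800,600)))
E
```

```text
[[ 0.916 -0.     0.401]
 [-0.401 -0.001  0.916]
 [ 0.    -1.    -0.001]]
holder 2314 [562.3 233.8] [277.2  90. ] 25.95390510559082 0.04883014374055586
stone 873 [ 477.2 -225.7] [181.7  51. ] 24.44304084777832 0.04497537407232045
dress 237 [444.9   3.4] [31.6 71.9] 72.16136932373047 0.032266451600668815
tuma 371 [583.1   4.8] [69.5 70. ] 20.981887817382812 0.10218456536911982
[[0.401, 0.916, -0.001, -0.624], [-0.874, 0.383, -0.299, 0.038], [-0.273, 0.121, 0.954, -0.38], [0.0, 0.0, 0.0, 1.0]] 335.9391047247335 252.3618701013137 193.0021752914057
```

View pics/s2.png

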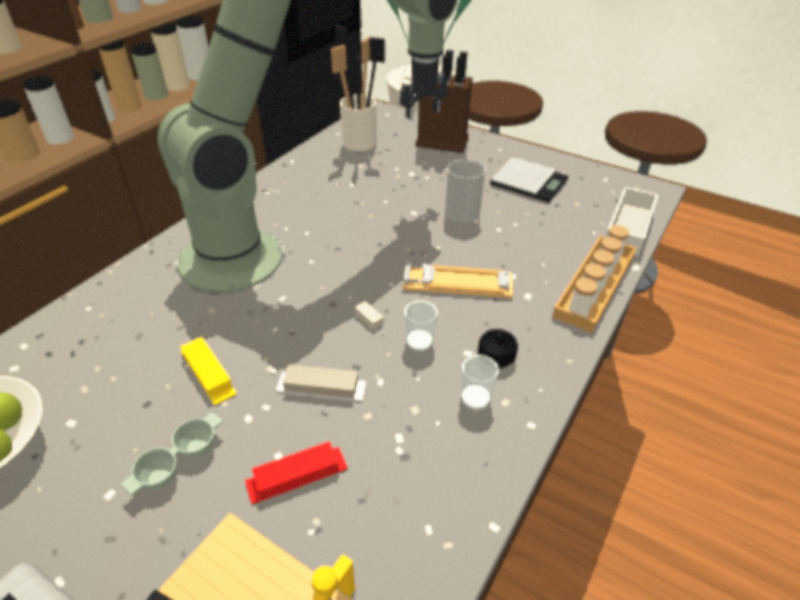

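Both are located. Next I take closer wrist views, first of the holder and then of the stone, with the tool already turned to the grasp heading.

```bash
cat >> h.py <<'E'
def down(yaw,tilt=0.):
    """tool x at heading yaw, tool y down; tilt>0 leans so that the end at -toolx (holder +x) goes down"""
    c,s=np.cos(yaw),np.sin(yaw)
    X=np.array([c,s,0]);Y=np.array([0,0,-1.]);Z=np.cross(X,Y)
    return R.from_rotvec(-tilt*np.cross([0,0,1],X)).as_matrix()@np.c_[X,Y,Z]
E
python3 - <<'E'
from h import *
from cell import r
for n,c,a in(('holder',(.562,.234),25.95),('stone',(.477,-.226),24.4)):
    q=rot(down(np.radians(a)));X=down(np.radians(a))[:,0]
    p=np.r_[c,.22]-.03*X
    print(r.solve_ik(p,q)); r.goto(p,q)
    m=r.camera_model('wrist');p,d=r.snapshot('wrist')
    cv2.imwrite(f'pics/w_{n}.png',p);np.savez(f'pics/w_{n}.npz',p=p,d=d,**{k:np.array(v) for k,v in m.items()})
s=r.sense();print(s['time'],s['tool_pos'],s['joints'])
a=[cv2.imread(f'pics/w_{n}.png') for n in('holder','stone')]
cv2.imwrite('pics/w.png',cv2.resize(np.hstack(a)[:,:],(800,300)))
E
```

```text
[-0.40134077  0.46213374 -0.1283701   1.73312591  0.07018876  0.95078841
  1.46651172]
[ 0.33670539  0.3522129   0.04379222  1.91643356 -0.01970472  0.87335224
  2.38712559]
3.5667 [ 0.45029709 -0.23744972  0.21994039] [ 0.3353085   0.35247027  0.04303734  1.91617226 -0.01975822  0.87336605
  2.38667793]
```

View pics/w_holder.png

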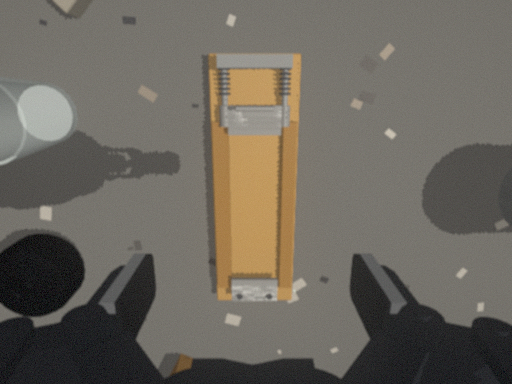

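View pics/w_stone.png

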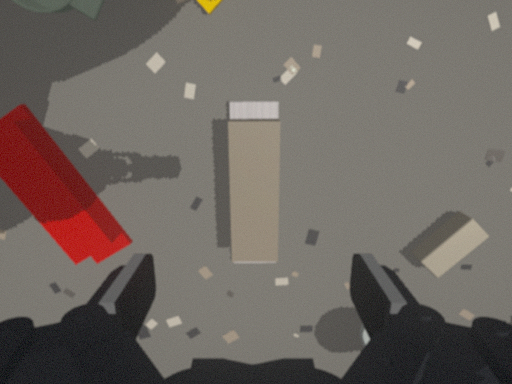

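The jaw and tab are at the top of the holder picture (jaw at rows 105–133), and the fixed lip is at row 279. In the second picture the stone block spans (229–279, 121–263) with its front tongue at row 101. Next I fit the centrelines of both.

Run:
```python
from h import *
def load(n):
    f=np.load(f'pics/w_{n}.npz');return f['p'],f['d'],{k:f[k] for k in('view','fx','fy','cx','cy')}
def fit(mask,m,zL,zR,rows):
    L=[];Rr=[]
    for v in rows:
        u=np.flatnonzero(mask[v]);L.append((u.min()-.5,v));Rr.append((u.max()+.5,v))
    A,B=ray(m,L,zL)[:,:2],ray(m,Rr,zR)[:,:2]
    out=[]
    for Q in(A,B,(A+B)/2):
        l=cv2.fitLine(Q.astype(np.float32),cv2.DIST_HUBER,0,.01,.01).ravel();out.append(l)
        print('  ang',np.degrees(np.arctan2(l[1],l[0])),l[2:],end='')
    w=np.median(np.hypot(*(A-B).T));print(' width',w);return out
p,d,m=load('holder');h=cv2.cvtColor(p,cv2.COLOR_BGR2HSV)
k=((h[...,1]>120)&(h[...,2]>60)).astype(np.uint8)
n,lab,st,_=cv2.connectedComponentsWithStats(k);i=1+np.argmax(st[1:,4]);mk=lab==i;print(st[i])
o=fit(mk,m,.016,.016,range(140,275))[2]
P=cloud(m,d)
ctr=P[140:270,245:265,2];print('floor z',np.median(ctr),'rail z',np.median(P[140:270,219:226,2]))
# ends
c=int(255)
col=lambda a:np.flatnonzero(a)
v=col(mk[:,214]);print('plank ends rows',v.min(),v.max())
ys=[np.flatnonzero(mk[:,u]) for u in(213,216,296,298)];print([(y.min(),y.max()) for y in ys])
g=h[...,2].astype(int)
print('V/S col', [(v,int(g[v,250]),int(h[v,250,1]),round(float(P[v,250,2])*1000)) for v in list(range(48,72,2))+list(range(100,140,2))+list(range(270,306,2))])
p,d,m=load('stone');h=cv2.cvtColor(p,cv2.COLOR_BGR2HSV);P=cloud(m,d)
hue=P[...,2]>.022
k=hue.astype(np.uint8);k[:90]=0;k[290:]=0;k[:,:200]=0;k[:,310:]=0
print('stone z',np.median(P[130:255,235:275,2]),'counter',np.median(P[150:250,290:330,2]))
k2=np.zeros_like(k);bg=h[...,2].astype(int);k2[100:275,215:295]=((p[100:275,215:295,2].astype(int)-p[100:275,215:295,0])>18)&(h[100:275,215:295,2]>95)
n,lab,st,_=cv2.connectedComponentsWithStats(k2);i=1+np.argmax(st[1:,4]);mk=lab==i;print(st[i])
o=fit(mk,m,.036,.036,range(130,255))
ys,xs=np.nonzero(mk);print(cv2.minAreaRect((ray(m,np.c_[xs,ys],.036)[:,:2]*1000).astype(np.float32)))
print([(v,int(bg[v,255]),int(h[v,255,1])) for v in list(range(96,126,2))+list(range(255,272,2))])
```

```text
[  209    54    91   246 12901]
  ang 26.006918 [0.59725595 0.2054851 ]  ang 25.9492 [0.5587559  0.28452533]  ang 26.068848 [0.58486384 0.24830903] width 0.0879192981210458
floor z 0.016135876120871452 rail z 0.022078645405893806
plank ends rows 71 212
[(np.int64(70), np.int64(184)), (np.int64(76), np.int64(267)), (np.int64(55), np.int64(165)), (np.int64(55), np.int64(108))]
V/S col [(48, 121, 21, 1), (50, 121, 21, -1), (52, 131, 39, 1), (54, 152, 34, 32), (56, 154, 12, 32), (58, 152, 13, 33), (60, 157, 11, 32), (62, 149, 14, 32), (64, 156, 15, 32), (66, 149, 10, 30), (68, 146, 72, 31), (70, 190, 123, 16), (100, 191, 125, 16), (102, 195, 129, 16), (104, 169, 113, 17), (106, 127, 22, 32), (108, 157, 15, 46), (110, 145, 21, 47), (112, 154, 20, 30), (114, 156, 16, 31), (116, 158, 16, 31), (118, 153, 12, 29), (120, 152, 18, 31), (122, 150, 19, 31), (124, 155, 23, 30), (126, 154, 15, 31), (128, 154, 15, 32), (130, 154, 18, 30), (132, 154, 17, 30), (134, 160, 38, 30), (136, 193, 120, 16), (138, 198, 126, 16), (270, 192, 130, 17), (272, 177, 133, 17), (274, 140, 118, 16), (276, 130, 114, 16
[... 295 characters left out ...]
04736156956016 counter 0.00015255135257639425
[ 228  120   53  142 6931]
  ang 24.854044 [ 0.48309729 -0.24824794]  ang 24.779432 [ 0.46446875 -0.20170525]  ang 24.67225 [ 0.47346267 -0.22512233] width 0.0501127925504346
((474.694580078125, -224.6715850830078), (150.65585327148438, 50.69313430786133), 24.8564510345459)
[(96, 125, 18), (98, 129, 24), (100, 134, 21), (102, 182, 14), (104, 192, 13), (106, 194, 9), (108, 189, 13), (110, 191, 8), (112, 190, 9), (114, 190, 12), (116, 188, 12), (118, 159, 16), (120, 107, 43), (122, 149, 43), (124, 153, 50), (255, 149, 41), (257, 147, 43), (259, 150, 44), (261, 161, 29), (263, 147, 17), (265, 129, 24), (267, 128, 20), (269, 126, 18), (271, 131, 19)]
```

Run:
```python
from h import *
from cell import r
f=np.load('pics/w_holder.npz');m={k:f[k] for k in('view','fx','fy','cx','cy')}
u=np.array([np.cos(np.radians(26.)),np.sin(np.radians(26.))]);n=np.array([-u[1],u[0]])
c=np.array([.58486,.24831])
for nm,v,z,x in(('jaw',134.5,.030,78),('fix',278,.030,-84),('jawplateend',53,.032,154),('stopend',301,.030,-122)):
    q=ray(m,[255,v],z)[0,:2];a=(q-c)@u;print(nm,'s along -x',a*1000,'origin s',a*1000+x,'lat',(q-c)@n*1000)
# lateral of lips from steel mask
h=cv2.cvtColor(f['p'],cv2.COLOR_BGR2HSV)
for v in(122,126,130,284,290):
    k=np.flatnonzero(h[v,215:305,1]<60)+215;e=ray(m,[[k.min()-.5,v],[k.max()+.5,v]],.03)[:,:2]
    print(v,k.min(),k.max(),'lat',((e-c)@n*1000).round(1))
M=down(np.radians(24.82));q=rot(M)
p=np.array([.4747,-.2247,.1]);r.goto(p,q)
print(r.move_l([*p[:2],.009],speed=.15,stop_force=15))
r.grip(.045,100)
s=r.sense();print(s['time'],s['tool_pos'],s['opening'],s['contact_force'])
r.move_l([*p[:2],.22],speed=.25)
s=r.sense();print(s['time'],s['opening'],s['contact_force'],s['ft_torque'])
```

```text
jaw s along -x -90.04340085198322 origin s -12.043400851983222 lat 0.7939178860939047
fix s along -x 70.62281838952525 origin s -13.37718161047475 lat 1.1298864007189615
jawplateend s along -x -164.184089407861 origin s -10.184089407860995 lat 0.6224646475093271
stopend s along -x 100.81712662901302 origin s -21.182873370986982 lat 1.1930256028315558
122 220 304 lat [-33.8  48.9]
126 223 304 lat [-31.   49.1]
130 228 304 lat [-26.2  49.3]
284 215 304 lat [-44.8  57.3]
290 215 304 lat [-45.   57.6]
False
5.3417 [ 0.47500624 -0.22473034  0.01010906] 0.048294892900574635 [-3.96056992  1.76700061 20.82620203]
6.3333 0.048408010735008306 [-0.74620288  0.00987864 -6.13713408] [-0.06077753 -0.00692047  0.00912744]
```

Stone gripped (it weighs about 6 N). I now carry it to above the holder, tilted, and check its alignment in the wrist view.

```bash
cat >> h.py <<'E'
YAW=np.radians(26.);U=np.array([np.cos(YAW),np.sin(YAW),0]);HX=-U;HY=np.array([U[1],-U[0],0]);HZ=np.array([0,0,1.])
HO=np.array([.57344,.24274,0.])
TO=np.array([0.,0.,.0101])  # TCP in stone frame (x,y,z)
def tcp(ax,bz,th,dy=0.,yaw=0.):
    """TCP pose with leading bottom corner (92,0) s.t. leading top corner at holder x=ax, bottom corner bz above floor, tilt th"""
    c,s=np.cos(th),np.sin(th)
    B=HO+HX*(ax-.008*s)+HZ*(.016+bz)+HY*dy
    sx=HX*c-HZ*s;sz=HX*s+HZ*c
    O=B-.092*sx
    return O+sx*TO[0]+HY*TO[1]+sz*TO[2],rot(down(YAW+yaw,th))
def hold(p): d=np.asarray(p)-HO;return np.array([d@HX,d@HY,d[2]])
def wsnap(r,n):
    m=r.camera_model('wrist');p,d=r.snapshot('wrist');cv2.imwrite(f'pics/{n}.png',p)
    np.savez(f'pics/{n}.npz',p=p,d=d,**{k:np.array(v) for k,v in m.items()})
def load(n):
    f=np.load(f'pics/{n}.npz');return f['p'],f['d'],{k:f[k] for k in('view','fx','fy','cx','cy')}
E
python3 - <<'E'
from h import *
from cell import r
th=np.radians(7.5)
p,q=tcp(.066,.03,th)
r.goto(p+[0,0,.12],q);r.move_l(p,q,speed=.2)
wsnap(r,'pre');s=r.sense();print(s['time'],s['tool_pos']-p,s['contact_force'],s['joints'])
cv2.imwrite('pics/pre2.png',cv2.resize(cv2.imread('pics/pre.png'),(800,600)))
E
```

```text
8.925 [0.00093357 0.00014784 0.00152852] [ 0.73206244  0.23355083 -5.01036098] [-0.44449806  0.70089431 -0.07574761  1.76995093  0.10676289  0.54160289
  1.43710952]
```

View pics/pre2.png

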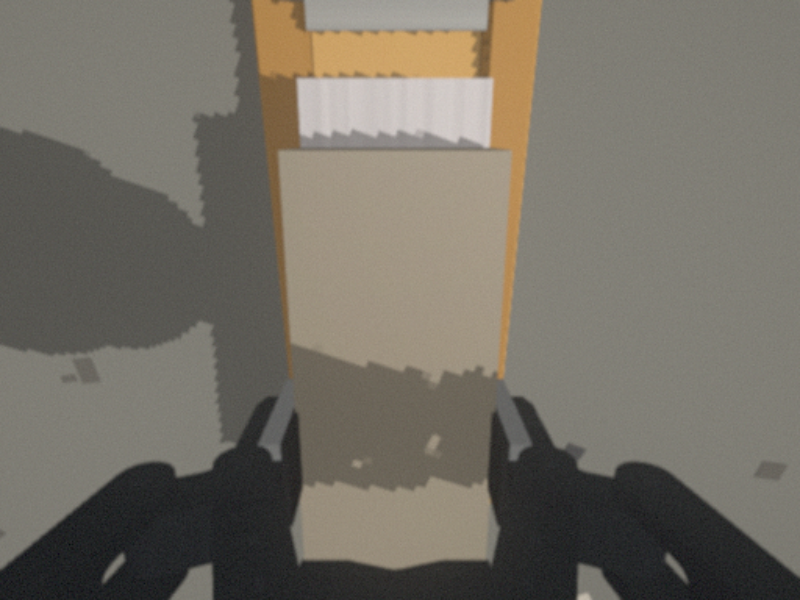

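The view shows the jaw lip at cols 305–489 (row 30), the plate tongue at cols 297–493 (row 78), the block front edge at cols 278–512 (row 150) and the plank on both sides. Next I compute the offset and yaw of the stone relative to the holder.

Run:
```python
from h import *
p,d,m=load('pre');h=cv2.cvtColor(p,cv2.COLOR_BGR2HSV);P=cloud(m,d)
def at(u,v,z): return hold(ray(m,[u,v],z)[0])*1000
f=.64
# edges by colour transitions per row
S=h[...,1].astype(int)
def runs(v,cond):
    k=np.flatnonzero(cond);return k.min()-.5,k.max()+.5
for v in(4,8,12,16): # lip vs orange
    k=np.flatnonzero(S[v,175:340]<70)+175;k=k[(k>185)&(k<325)]
    z=np.median(P[v,220:290,2]);a,b=k.min()-.5,k.max()+.5;A,B=at(a,v,z),at(b,v,z);print('lip',v,a,b,z.round(4),A[1].round(1),B[1].round(1),'mid',((A+B)/2)[:2].round(2))
for v in(24,30,38,52,58,64,70,80): # plank outer edges
    k=np.flatnonzero(S[v]>100);a,b=k.min()-.5,k.max()+.5
    A,B=at(a,v,.022),at(b,v,.022);A2,B2=at(a,v,.016),at(b,v,.016)
    print('rail22/16',v,a,b,((A+B)/2)[:2].round(2),(B-A)[1].round(1),(B2-A2)[1].round(1))
for v in(54,60,66,72,80,82): # tongue
    k=np.flatnonzero(S[v,180:330]<70)+180;k=k[(k>185)&(k<322)]
    z=np.median(P[v,220:290,2]);a,b=k.min()-.5,k.max()+.5;A,B=at(a,v,z),at(b,v,z);print('tongue',v,a,b,z.round(4),A[1].round(1),B[1].round(1),'mid',((A+B)/2)[:2].round(2))
for v in(104,120,140,160,180,200,220): # block
    k=np.flatnonzero(S[v,170:340]<100)+170;k=k[(k>176)&(k<330)]
    z=np.median(P[v,220:290,2]);a,b=k.min()-.5,k.max()+.5;A,B=at(a,v,z),at(b,v,z);print('block',v,a,b,z.round(4),A[1].round(1),B[1].round(1),'mid',((A+B)/2)[:2].round(2))
k=np.median(P[48:52,220:290,2]);g=h[40:110,255,2].astype(int);print(S[10:60,255].tolist());print(g.tolist())
for v in(19,20):print('lipedge x',at(255,v,.030))
for z in(.050,.054,.056):print('tongue end x',at(252,49.5,z))
```

```text
lip 4 194.5 312.5 0.0301 26.1 -26.2 mid [ 8.279e+01 -7.000e-02]
lip 8 194.5 312.5 0.0301 26.2 -26.3 mid [ 8.123e+01 -7.000e-02]
lip 12 194.5 312.5 0.0302 26.3 -26.4 mid [ 7.966e+01 -7.000e-02]
lip 16 194.5 311.5 0.03 26.4 -26.1 mid [78.08  0.15]
rail22/16 24 162.5 343.5 [75.12  0.14] -85.9 -88.8
rail22/16 30 163.5 343.5 [72.55 -0.1 ] -86.0 -88.9
rail22/16 38 164.5 342.5 [69.08 -0.11] -85.8 -88.7
rail22/16 52 165.5 341.5 [62.85 -0.11] -86.2 -89.1
rail22/16 58 166.5 340.5 [60.12 -0.11] -85.9 -88.8
rail22/16 64 167.5 339.5 [57.35 -0.12] -85.5 -88.4
rail22/16 70 167.5 339.5 [54.54 -0.12] -86.1 -89.0
rail22/16 80 168.5 338.5 [49.77 -0.12] -86.1 -89.0
tongue 54 188.5 315.5 0.0554 26.0 -24.8 mid [63.39  0.6 ]
tongue 60 189.5 314.5 0.0557 25.7 -24.5 mid [61.18  0.6 ]
tongue 66 189.5 314.5 0.0559 25.8 -24.6 mid [58.94  0.6 ]
tongue 72 189.5 314.5 0.0563 25.9 -24.7 mid [56.68  0.61]
tongue 80 190.5 313.5 0.0566 25.7 -24.5 mid [53.63  0.61]
tongue 82 190.5 313.5 0.0566 25.8 -24.6 mid [52.85  0.61]
block 104 176.5 326.5 0.0854 26.0 -24.5 mid [49.14  0.76]
block 120 178.5 325.5 0.0861 25.7 -24.5 
[... 431 characters left out ...]
6, 129, 131, 124, 128, 127, 127, 123, 127, 119, 120, 94, 56, 28, 15, 10, 17, 11, 13, 15, 14, 15, 11]
[205, 205, 206, 206, 208, 203, 191, 170, 155, 165, 184, 203, 205, 209, 204, 208, 206, 204, 208, 205, 205, 205, 205, 208, 203, 204, 207, 206, 202, 207, 202, 204, 206, 207, 205, 205, 204, 203, 202, 202, 206, 202, 195, 173, 148, 149, 145, 143, 141, 142, 142, 146, 142, 139, 128, 124, 141, 163, 165, 165, 160, 162, 161, 163, 159, 164, 161, 164, 163, 166]
lipedge x [76.8867364  -0.74652797 30.        ]
lipedge x [76.48561533 -0.74764848 30.        ]
tongue end x [64.87524391  0.60304916 50.        ]
tongue end x [65.00306268  0.60000166 54.        ]
tongue end x [65.06697207  0.59847791 56.        ]
```

Yaw matches and the stone sits 0.7 mm off laterally, so I correct that. Next I descend to touch the floor, slide under the jaw lip, and push while watching the force.

```bash
python3 - <<'E'
from h import *
from cell import r
th=np.radians(7.5);dy=-.0007
def st(t):
    s=r.sense();print(t,round(s['time'],2),'err',hold(s['tool_pos']-q0+HO).round(4),'F',hold(s['contact_force']+HO).round(1),s['opening'].round(4));return s
p,q=tcp(.070,.008,th,dy);r.move_l(p,q,speed=.1);q0=p;st('above')
p,q=tcp(.070,-.004,th,dy);print(r.move_l(p,q,speed=.02,stop_force=4));q0=p;s=st('floor')
# floor contact offset
base=s['tool_pos'];ez=base[2]-tcp(.070,0,th,dy)[0][2];print('contact bz',ez)
wsnap(r,'c1')
E
python3 -c "
import cv2;cv2.imwrite('pics/c1b.png',cv2.imread('pics/c1.png')[:220,100:420])"
```

```text
Traceback (most recent call last):
AttributeError: 'float' object has no attribute 'round'
[ WARN:0@0.042] global loadsave.cpp:275 findDecoder imread_('pics/c1.png'): can't open/read file: check file path/integrity
Traceback (most recent call last):
TypeError: 'NoneType' object is not subscriptable
```

```bash
cat >> h.py <<'E'
def st(r,t,p):
    s=r.sense();print(t,round(s['time'],2),'err',hold(s['tool_pos']-p+HO).round(4),'F',hold(s['contact_force']+HO).round(1),round(s['opening'],4));return s
E
python3 - <<'E'
from h import *
from cell import r
th=np.radians(7.5);dy=-.0007
st(r,'above',tcp(.070,.008,th,dy)[0])
p,q=tcp(.070,-.004,th,dy);print(r.move_l(p,q,speed=.02,stop_force=4));s=st(r,'floor',p)
print('contact bz',s['tool_pos'][2]-tcp(.070,0,th,dy)[0][2])
wsnap(r,'c1')
cv2.imwrite('pics/c1b.png',cv2.imread('pics/c1.png')[:220,100:420])
E
```

```text
above 9.3 err [-0.0001  0.      0.0003] F [ 0.8  0.  -4.9] 0.0482
True
floor 9.79 err [-0.0005 -0.      0.0025] F [-3.4  0.2  5.6] 0.0481
contact bz -0.001463673534313828
```

View pics/c1b.png

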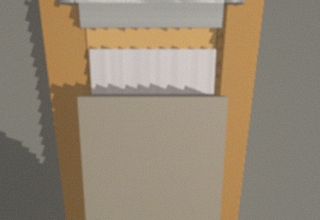

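The tongue sits between the rails, on the floor, just short of the jaw lip (lip edge at row 26, tongue front at row 48 in the crop). I lift it a hair, slide under the lip and push.

Run:
```python
from h import *
from cell import r
th=np.radians(7.5);dy=-.0007;bz=-.0010
p,q=tcp(.070,bz,th,dy);r.move_l(p,q,speed=.03);st(r,'lift',p)
p,q=tcp(.084,bz,th,dy);print(r.move_l(p,q,speed=.05,stop_force=8));st(r,'under',p)
for a in(.090,.096,.102):
    p,q=tcp(a,bz,th,dy);print(r.move_l(p,q,speed=.04,stop_force=25));st(r,a,p)
wsnap(r,'c2')
cv2.imwrite('pics/c2b.png',cv2.resize(cv2.imread('pics/c2.png')[:220,100:420],None,fx=2,fy=2))
```

```text
lift 10.09 err [-0.0003  0.      0.0002] F [-2.4  0.7  0.5] 0.0481
False
under 10.53 err [ 0.0006 -0.     -0.0002] F [ 1.7 -1.2  1. ] 0.0485
False
0.09 10.82 err [-0.0014 -0.      0.0006] F [-7.  -0.  -0.6] 0.0483
False
0.096 11.12 err [-0.002  -0.0001  0.0008] F [-9.5  0.8 -0.3] 0.0484
False
0.102 11.43 err [-0.0026 -0.0001  0.0011] F [-12.6   1.3   1. ] 0.0485
```

View pics/c2b.png

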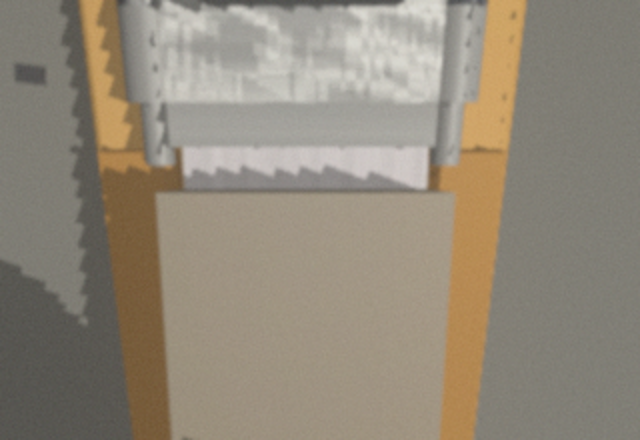

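The tongue is under the lip and the jaw is pushed back (lip edge at crop row 147). I measure the jaw from that edge, push a little further and measure again.

```bash
cat >> h.py <<'E'
def jaw(n,c=255):
    p,d,m=load(n);P=cloud(m,d)
    h=cv2.cvtColor(p,cv2.COLOR_BGR2HSV)
    g=cv2.GaussianBlur(h[...,2],(1,3),0).astype(int)[:, 210:290].mean(1)
    z=np.median(P[:130,215:285,2],1)
    # last row (from top) with lip height before the tongue/brightness change
    dv=np.diff(g);i=[k for k in range(10,120) if abs(dv[k])>8]
    return [(k,round(float(dv[k])),round(float(z[k])*1000),round(float(hold(ray(m,[c,k+1],.030)[0])[0]*1000-77),1)) for k in i]
E
python3 - <<'E'
from h import *
from cell import r
print(jaw('c2'))
th=np.radians(7.5);dy=-.0007;bz=-.0015
p,q=tcp(.108,bz,th,dy);print(r.move_l(p,q,speed=.04,stop_force=25));st(r,'p',p)
wsnap(r,'c3');print(jaw('c3'))
E
```

```text
[(50, -9, 30, 21.7), (72, 12, 30, 13.8), (73, 12, 30, 13.4), (83, -9, 25, 9.7), (84, -11, 26, 9.3), (85, -11, 25, 8.9), (86, -9, 26, 8.5), (93, -10, 26, 5.8), (95, 14, 33, 5.0), (96, 17, 49, 4.7)]
False
p 11.78 err [-0.0036 -0.0001  0.0015] F [-15.    1.    2.8] 0.0481
[(50, -9, 30, 26.8), (72, 13, 30, 18.9), (73, 12, 30, 18.5), (83, -9, 26, 14.8), (84, -11, 26, 14.4), (85, -11, 26, 14.0), (86, -9, 26, 13.6), (93, -10, 26, 10.9), (95, 14, 33, 10.1), (96, 17, 48, 9.8)]
```

The jaw is back about 18.7 mm at 15 N with no visible creep, so I lower the trailing end while holding the push.

Run:
```python
from h import *
from cell import r
dy=-.0007
for t,bz in((5,-.0015),(2.5,-.0015),(1,-.0015),(0,-.0015)):
    p,q=tcp(.108,bz,np.radians(t),dy);print(t,r.move_l(p,q,speed=.02,stop_force=20));s=st(r,'rot',p)
    print(np.degrees(np.arcsin(mat(s['tool_rot'])[2,0])),s['ft_torque'].round(2))
wsnap(r,'c4');print(jaw('c4'))
p,d=r.snapshot('scene');cv2.imwrite('pics/s4.png',cv2.resize(p[140:220,230:350],None,fx=6,fy=6,interpolation=3))
```

```text
5 False
rot 12.18 err [-0.004  -0.0001  0.0014] F [-16.2   0.2   3.5] 0.0482
5.432874280060099 [ 1.14 -2.84  0.08]
2.5 False
rot 12.53 err [-0.0043 -0.0001  0.0014] F [-17.8   1.2   4.2] 0.0484
2.971319340075169 [ 1.37 -3.18  0.07]
1 False
rot 12.79 err [-0.0045 -0.0001  0.0015] F [-19.    1.    5.2] 0.0485
1.495902622092147 [ 1.36 -3.28  0.07]
0 False
rot 13.04 err [-0.0046 -0.0001  0.0017] F [-19.4  -0.2   5.5] 0.0484
0.5195915438024764 [ 1.42 -3.42  0.12]
[(70, 8, 30, 17.8), (71, 15, 28, 17.4), (72, 11, 24, 17.0), (92, -16, 24, 9.6), (93, -25, 24, 9.2), (94, -19, 24, 8.9), (96, 15, 44, 8.1), (97, 11, 52, 7.7)]
```

View pics/s4.png

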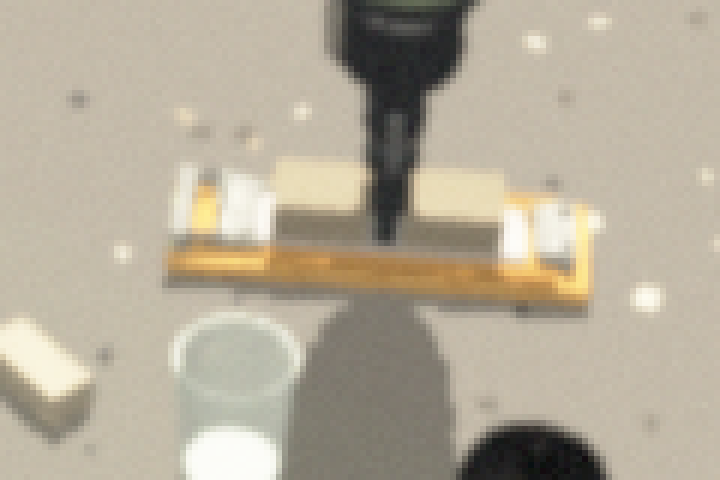

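In the scene crop the stone is down, with the trailing tongue (513,235) in front of the fixed lip (550,230). About 0.5° of tilt is left in the tool, so I remove it and check the flatness by depth.

```bash
cat >> h.py <<'E'
def flat(n):
    p,d,m=load(n);P=cloud(m,d);Q=P[105:225,215:290].reshape(-1,3)
    H=(Q-HO)@np.c_[HX,HY,HZ];H=H[(H[:,2]>.045)&(H[:,2]<.065)]
    c=np.linalg.lstsq(np.c_[H[:,:2],np.ones(len(H))],H[:,2],rcond=None)[0]
    print(n,'block top: slope deg x,y',np.degrees(c[:2]).round(2),'z at centre',c[2].round(4),'x range',H[:,0].min().round(3),H[:,0].max().round(3))
E
python3 - <<'E'
from h import *
from cell import r
flat('c4');dy=-.0007
p,q=tcp(.108,-.002,np.radians(-.6),dy);print(r.move_l(p,q,speed=.02,stop_force=20));s=st(r,'rot',p)
print(np.degrees(np.arcsin(mat(s['tool_rot'])[2,0])),s['ft_torque'].round(2))
wsnap(r,'c5');print(jaw('c5')[:3]);flat('c5')
E
```

```text
c4 block top: slope deg x,y [-0.    0.05] z at centre 0.0521 x range 0.04 0.083
False
rot 13.39 err [-0.0045 -0.0001  0.003 ] F [-8.7 -0.8 31.4] 0.0481
-0.06751329448909878 [ 0.76 -1.75  0.14]
[(48, -9, 30, 25.8), (71, 14, 30, 17.5), (72, 12, 24, 17.1)]
c5 block top: slope deg x,y [ 0.07 -0.09] z at centre 0.052 x range 0.039 0.083
```

The stone is flat (block top at 52.0 mm, slope below 0.1°). I ease the downward press and slide it home under the fixed lip.

Run:
```python
from h import *
from cell import r
dy=-.0007;th=np.radians(-.5)
p,q=tcp(.108,-.0007,th,dy);r.move_l(p,q,speed=.02);st(r,'ease',p)
for a in(.104,.100,.096,.092,.089):
    p,q=tcp(a,-.0007,th,dy);print(r.move_l(p,q,speed=.03,stop_force=15));st(r,a,p)
wsnap(r,'c6');print(jaw('c6'));flat('c6')
```

```text
ease 13.69 err [-0.0044 -0.0001  0.0016] F [-18.2   0.2   3.8] 0.0481
True
0.104 13.9 err [-0.0006 -0.0001  0.0016] F [ 1.1 -0.2  9.2] 0.0483
True
0.1 14.11 err [ 0.0028 -0.0001  0.0016] F [ 2.5 -0.6  9.7] 0.0482
True
0.096 14.32 err [ 0.0059 -0.0001  0.0016] F [1.2 1.2 8. ] 0.0483
True
0.092 14.53 err [ 0.009  -0.      0.0016] F [1.1 1.  6.9] 0.0484
True
0.089 14.73 err [ 0.0114 -0.0001  0.0016] F [0.9 0.2 5.3] 0.048
[(72, 17, 27, 14.0), (73, 13, 24, 13.7), (93, -12, 24, 6.1), (94, -10, 24, 5.7)]
c6 block top: slope deg x,y [ 0.02 -0.09] z at centre 0.052 x range 0.036 0.08
```

Resistance shows up with about 14 N of downward load, so floor friction is the likely cause. I take the load off first, then continue with a higher stop threshold.

Run:
```python
from h import *
from cell import r
dy=-.0007;th=np.radians(-.5)
a0=.1003
for bz in(-.0004,.0002,.0008):
    p,q=tcp(a0,bz,th,dy);r.move_l(p,q,speed=.02);s=st(r,bz,p);print(s['ft_torque'].round(2))
    if s['contact_force'][2]<-4:break
wsnap(r,'c7');print(jaw('c7')[:2]);flat('c7')
for a in(.099,.097):
    p,q=tcp(a,bz,th,dy);print(r.move_l(p,q,speed=.02,stop_force=25));st(r,a,p)
wsnap(r,'c8');print(jaw('c8')[:2]);flat('c8')
```

```text
-0.0004 15.03 err [-0.0001 -0.      0.0013] F [10.6 -1.1 27. ] 0.0481
[-0.56  1.62 -0.05]
0.0002 15.28 err [-0.0009 -0.0001  0.0007] F [ 0.2  0.3 11.2] 0.0483
[ 0.19 -0.16  0.05]
0.0008 15.53 err [-0.0014 -0.0001  0.0001] F [-7.2  0.4 -2.5] 0.0479
[ 0.82 -1.77 -0.03]
[(14, -8, 30, 33.0), (15, -10, 30, 32.7)]
c7 block top: slope deg x,y [ 0.03 -0.05] z at centre 0.052 x range 0.035 0.078
False
0.099 15.83 err [-0.0005 -0.      0.0001] F [-2.5  0.   2.8] 0.0482
False
0.097 16.08 err [-0.     -0.0001  0.0001] F [ 0.  -0.1  5.7] 0.0486
[(48, -8, 30, 19.3), (71, 12, 30, 11.0)]
c8 block top: slope deg x,y [ 0.   -0.11] z at centre 0.0521 x range 0.032 0.076
```

Run:
```python
from h import *
from cell import r
dy=-.0007;th=np.radians(-.4)
for a,bz in((.096,.0012),(.094,.0014),(.092,.0016),(.090,.0016)):
    p,q=tcp(a,bz,th,dy);print(r.move_l(p,q,speed=.02,stop_force=25));st(r,a,p)
wsnap(r,'c9');print(jaw('c9')[:4]);flat('c9')
p,d=r.snapshot('scene');cv2.imwrite('pics/s9.png',cv2.resize(p[140:220,230:350],None,fx=6,fy=6,interpolation=3))
```

```text
False
0.096 16.38 err [-0.001  -0.0001 -0.0003] F [-9.5 -0.1 -8.3] 0.048
False
0.094 16.63 err [-0.001  -0.0001 -0.0004] F [-10.3   0.2 -10.2] 0.0481
False
0.092 16.88 err [-0.0005 -0.0001 -0.0005] F [ -7.9  -0.2 -10.7] 0.0481
False
0.09 17.13 err [ 0.0016 -0.     -0.0006] F [7.3 0.7 0.9] 0.0485
[(71, 9, 30, 5.6), (72, 16, 24, 5.2), (73, 11, 24, 4.8), (92, -11, 24, -2.3)]
c9 block top: slope deg x,y [-0.12 -0.13] z at centre 0.0523 x range 0.027 0.071
```

View pics/s9.png

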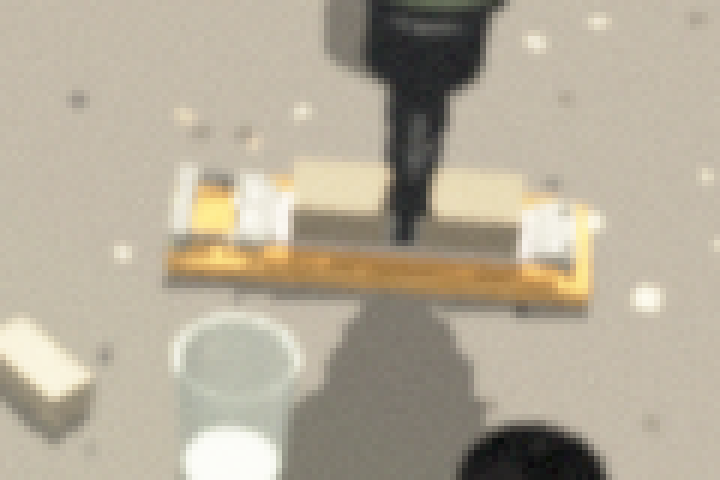

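The stone has met the stop: the force reversed to +7 N, the jaw reads about 5.4 mm, and the crop shows no gap at the fixed lip. I release, retreat upward and check.

Run:
```python
from h import *
from cell import r
s=r.sense();r.grip(.08);t=r.sense();print(t['contact_force'].round(1),t['opening'])
p=t['tool_pos'];r.move_l(p+[0,0,.06],speed=.1)
r.move_l(np.r_[(HO-.035*U)[:2],.22],rot(down(YAW)),speed=.2);r.pause(.3)
print(r.sense()['time'],r.sense()['contact_force'].round(1))
wsnap(r,'f')
p,d,m=load('f');P=cloud(m,d);H=(P-HO)@np.c_[HX,HY,HZ]
h=cv2.cvtColor(p,cv2.COLOR_BGR2HSV)
k=(H[...,2]>.047)&(H[...,2]<.058)&(abs(H[...,0])<.09)&(abs(H[...,1])<.04)
Q=H[k];print('block rect',cv2.minAreaRect((Q[:,:2]*1000).astype(np.float32)))
c=np.linalg.lstsq(np.c_[Q[:,:2],np.ones(len(Q))],Q[:,2],rcond=None)[0];print('slopes',np.degrees(c[:2]),'z',c[2])
cv2.imwrite('pics/fb.png',cv2.resize(p[20:330,150:360],None,fx=1.9,fy=1.9,interpolation=3))
```

```text
[-0.   0.6 -0.3] 0.07999187596431226
19.5417 [-0.1 -0.3 -0. ]
block rect ((-1.6499252319335938, -0.7308979034423828), (151.05596923828125, 50.139686584472656), 0.012223996222019196)
slopes [ 0.03877356 -0.02585613] z 0.05269907819026393
```

View pics/fb.png

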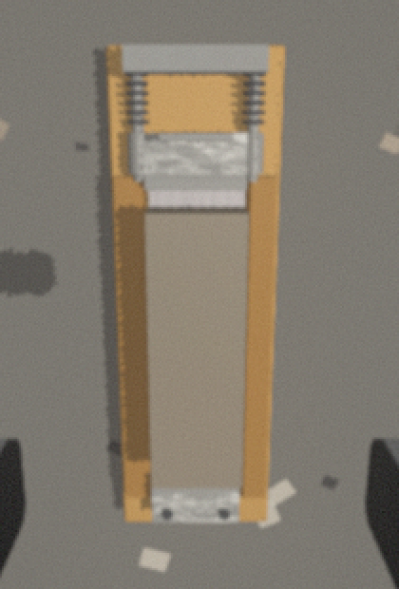

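Run:
```python
from h import *
p,d,m=load('f');P=cloud(m,d);H=(P-HO)@np.c_[HX,HY,HZ]
x,y,z=H[...,0],H[...,1],H[...,2]
for n,k in dict(railL=(abs(x)<.06)&(abs(y-.036)<.004),railR=(abs(x)<.06)&(abs(y+.036)<.004),counter=(abs(x)<.06)&(abs(y+.07)<.01),block=(abs(x)<.06)&(abs(y)<.02),tongue=(abs(x-.076)<.0012)&(abs(y)<.018),fixlip=(abs(x+.088)<.003)&(abs(y)<.015)).items(): print(n,k.sum(),np.median(z[k]).round(4),np.mean(z[k]).round(4))
print(jaw('f'))
```

```text
railL 2632 0.2787 0.2035
railR 3201 0.2588 0.2112
counter 4073 0.2795 0.1601
block 8333 0.0535 0.1592
tongue 72 0.0249 0.0249
fixlip 6 0.031 0.0311
[(42, 11, 0, 74.4), (43, 10, 0, 73.6), (56, -14, 32, 62.6), (58, 12, 30, 60.9), (59, 21, 20, 60.0), (60, 12, 16, 59.1), (88, -9, 16, 34.5)]
```

Run:
```python
from h import *
p,d,m=load('f');P=cloud(m,d);P[d<=0]=9;H=(P-HO)@np.c_[HX,HY,HZ]
x,y,z=H[...,0],H[...,1],H[...,2];g=(z<.1)
for n,k in dict(railL=(abs(x)<.06)&(abs(y-.036)<.004)&(z<.03),railR=(abs(x)<.06)&(abs(y+.036)<.004)&(z<.03),counter=(abs(x)<.06)&(abs(y+.07)<.01),blockF=(abs(x-.05)<.01)&(abs(y)<.02),blockB=(abs(x+.05)<.01)&(abs(y)<.02),tongue=(abs(x-.077)<.002)&(abs(y)<.018),fixlip=(abs(x+.090)<.003)&(abs(y)<.015),jawlip=(abs(x-.090)<.003)&(abs(y)<.015)).items():
    k=k&g;print(n,k.sum(),np.median(z[k]).round(4),np.mean(z[k]).round(4))
ys,xs=np.nonzero((abs(y)<.012)&(abs(x-.083)<.006)&g)
hs=cv2.cvtColor(p,cv2.COLOR_BGR2HSV)
for v in range(108,124):print(v,int(hs[v,235:270,2].mean()),round(float(np.median(z[v,235:270])*1000),1),round(float(hold(ray(m,[252,v+.5],.03)[0])[0]*1000),1))
```

```text
railL 801 0.0221 0.0221
railR 802 0.0221 0.0221
counter 1795 0.0001 0.0001
blockF 886 0.0527 0.0528
blockB 689 0.0527 0.0527
tongue 143 0.0248 0.0249
fixlip 46 0.0302 0.0302
jawlip 186 0.0301 0.0301
108 168 30.3 93.6
109 172 30.2 92.7
110 173 30.1 91.7
111 168 30.2 90.8
112 158 30.3 89.9
113 154 30.0 88.9
114 157 30.1 88.0
115 158 30.1 87.0
116 159 30.1 86.1
117 160 30.4 85.2
118 159 30.1 84.2
119 163 30.0 83.3
120 175 30.0 82.3
121 186 24.5 81.4
122 189 24.8 80.4
123 189 24.8 79.4
```

The depth is consistent (rails read 22.1 mm, as they should), but the stone sits about 0.7 mm above the floor. It is held up by friction between jaw and stop after my slight lift. I press it down gently with closed fingertips.

Run:
```python
from h import *
from cell import r
r.grip(0.0,20)
q=rot(down(YAW));c=HO+HX*(-.001)
r.move_l(np.r_[c[:2],.066],q,speed=.2)
print(r.move_l(np.r_[c[:2],.046],q,speed=.015,stop_force=22));s=r.sense();print(s['tool_pos'][2],s['contact_force'].round(1))
r.pause(.2)
r.move_l(np.r_[c[:2],.09],q,speed=.1);r.move_l(np.r_[(HO-.035*U)[:2],.22],q,speed=.2);r.grip(.08);r.pause(.2)
wsnap(r,'g');p,d,m=load('g');P=cloud(m,d);P[d<=0]=9;H=(P-HO)@np.c_[HX,HY,HZ]
x,y,z=H[...,0],H[...,1],H[...,2];g=(z<.1)
for n,k in dict(railL=(abs(x)<.06)&(abs(y-.036)<.004)&(z<.03),blockF=(abs(x-.05)<.01)&(abs(y)<.02),blockB=(abs(x+.05)<.01)&(abs(y)<.02),blockL=(abs(x)<.06)&(abs(y-.015)<.005),blockR=(abs(x)<.06)&(abs(y+.016)<.005),tongue=(abs(x-.077)<.002)&(abs(y)<.018)).items():
    k=k&g;print(n,k.sum(),np.mean(z[k]).round(4))
k=(z>.047)&(z<.058)&(abs(x)<.09)&(abs(y)<.04);print(cv2.minAreaRect((H[k][:,:2]*1000).astype(np.float32)),r.sense()['time'])
```

```text
True
0.05208222870273704 [-2.3 -1.5 12.5]
railL 791 0.0221
blockF 887 0.0521
blockB 675 0.0521
blockL 1167 0.0521
blockR 1172 0.0521
tongue 152 0.0241
((-1.7551345825195312, -0.8078193664550781), (151.02256774902344, 50.1556510925293), 0.03951318562030792) 24.7333
```

```bash
python3 -c "
from cell import r
print(r.sense()['contact_force']);r.job_done()"
```

```text
[-0.38705714  0.42559051 -0.68147399]
the job is handed in; nothing more can be done
```

The sharpening stone is in the bamboo holder and released, and I handed the job in at about 25 s of the 45 s allowed. I gripped it across its width and put one end under the jaw lip at a 7.5° tilt. I pushed the jaw back about 18 mm at 15 N, lowered the other end, and slid the stone back until it met the stop.

**Last checks**
- **Flat and square:** the block top reads 52.1 mm at both ends and both sides (52 expected). The stone is within 0.1° of square to the pocket, as I measured it.
- **On the floor:** right after release it sat about 0.7 mm high, held by friction between jaw and stop. I pressed it down with closed fingertips, stopping at a 22 N force change. The plate tongue now reads 24.1 mm (24 expected).
- **Home against the stop:** pushing it home, the force along the slide reversed to +7 N. The wrist view after release shows the jaw end under its lip. The far tongue is out of sight under the fixed lip, so that end rests on the force reading and the stone's position.

**What disagreed**
- The jaw read about 5 mm rather than 6 mm, and the block centre came out 1.7 mm towards the stop in my measured frame. Since the stone cannot go past the stop, I put both down to 1–2 mm of error in my holder origin.
- During the first slide the stone stuck from pressing down too hard, and moved on once I eased the load.

I did not move or touch any of the other things knowingly, but I did not re-measure them at the end.

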